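# Draw the bolt under the wire shelf with the hooked rod

### The arm

A 7-joint arm with a two-finger parallel gripper is mounted at the origin on the work surface. World frame = base frame: x ahead of the robot, y to its left, z up, the work surface at z = 0. Lengths are in m, angles in rad, forces in N, time in s.
With the tool pointing down it reaches from about 0.425 to 0.95 m from the base axis. Payload 4.7 kg.
Tool frame: the origin (TCP) lies between the finger pads; the fingertips stand 25 mm ahead of it and the grasp point (between the pads) lies 6 mm ahead of it; x points along the fingers, z is the direction in which the jaws open and shut, and the axes are right-handed (so a half turn about x gives the same grasp; the last joint's range is limited). The gripper opens to 85 mm and grips with 20 to 120 N. Pads are 22 mm wide; open, the fingers measure 114 mm over their backs; the gripper's body (76 mm by 85 mm) begins 54 mm behind the grasp point. The pads swing forward as they close: fully open they stand 13 mm farther back than shut.
Start: joints at [-1.175, 0.469, -0.049, 1.532, 0.024, 1.141, -0.082], TCP at [0.278, 0.615, 0.256] pointing down, gripper open.
Joint ranges: [-2.59, 2.59], [-0.33, 1.99], [-1.39, 1.29], [0.1, 2.45], [-1.04, 4.18], [0.21, 1.99], [-2.66, 2.66]. Speed limits (rad/s): [2.57, 2.57, 3.14, 3.14, 3.14, 3.14, 3.14].

### API

Orientations are given as a 3x3 rotation matrix whose columns are the frame's x, y, z axes.
In Python, from rig import * gives the robot as it stands. Calls block until the motion is done:
- movep(position, orientation): joint-space move of the TCP to a pose.
- move_l(position, attitude=None, feed=0.15, until_force=None): straight line of the TCP; attitude=None keeps the orientation; feed is the mean speed in m/s. With until_force (N) it stops when the force on the tool has changed by that much, and returns True; else False.
- move_joints(angles): joint-space move.
- command_gripper(opening, newtons=None): finger opening in m; newtons is the grip in N (None keeps the last); returns when the fingers have stopped.
- sleep(seconds).
- inverse_kinematics(position, orientation): joint angles nearest the present ones, or None.
- sense(): the state.
- camera(name): name is "scene" or "top" or "wrist"; returns (picture, depth): 420x560x3 uint8, red, green, blue; 420x560 float32, m along the optical axis (not along the pixel's ray), 0 where there is no reading.
- camera_params(name): a dict with "K" (3x3 intrinsics, pixels), "position" and "rotation" of the camera in the world; the wrist camera has in their place "tool_from_camera" (4x4, takes a point from camera to tool coordinates, whose origin is the TCP and whose axes are the tool frame's). Camera axes: x right, y down, z forward; pixel columns grow to the right and rows downward; lengths in m; the calibration is good to about 2 mm. A picture is of the moment at which its call begins: read the wrist's pose just before it. camera_params takes no time and is no camera call.
A pose or a line that the arm cannot do raises Unreachable and nothing moves.
- finish_job(): hands the job in, once; it reports no verdict.
The state is a dict: "time_s": time; "joint_pos": joint angles; "qd": joint speeds; "joint_efforts": joint torques, N m; "position": TCP position; "tcp_rot": TCP orientation; "wrist_force": force on the tool from outside, world axes, zero at the start; "ft_torque": the same for the moment, N m; "finger_gap": finger opening in m.
Only numpy, scipy, OpenCV 4.12 (cv2) and the standard library are available. Lean on these libraries where they do the work, as an engineer would, in place of code of your own. Each camera call takes 0.05 s, during which the arm holds its last target. There are 200 camera calls.

### The job

Two red parts cases stand under the wire shelf, where the gripper cannot get at their bolts. Pick up the rod with the hook on its end (not the straight one), reach it in under the shelf, hook it behind the upright post of the bolt on the wider case and draw that bolt fully back towards the robot, working it with the rod only. Then lay the rod down flat on the bench and let go of it there, without dropping it; leave the narrow case bolted.

Things in the scene. Friction and masses are not known exactly. Their poses are not given: they have to be found in the camera images.
- hooked_rod_grip (a point): Centre of the handle of the loose hooked rod (0.25 kg), half-way up: the balance point. Axes: x along the rod to its hook, y left, z up. Black handle 140 mm long, 28 wide along y, 38 high, from 90 behind to 50 ahead of this point; it lies on the bench, centre 19 above it, hook level. A straight rod with the same handle and no hook lies some 0.4 m aside; left or right varies.
- hook_mouth (a point): Middle of the hook's mouth: 246 mm ahead of the handle's centre and 25 to the left (+y), at the same height. Hook: steel bar 10 mm thick along the handle's axis to x = 270, then 50 square to the left, then 25 back: a level J open towards the handle, 40 wide inside; its cross piece has its inner face 19 ahead of this point. Axes as the rod's.
- wide_bolt_post (a point): Upright steel post, 14 mm thick, of the bolt on the wider case (180 deep, 260 wide, 75 high, fixed; the narrow one, 150 wide, has an equal bolt; left or right varies). Point on its axis, 111 above the bench, 14 below its top; clear all round to 16 below. Axes: x away from the robot along the bolt, y left, z up; draw along -x. Case front: 110 nearer than the post.
- wide_bolt (a joint): How far the wider case's bolt is drawn, in m: 0 to 0.008 at the start, 0.055 fully back at its stop. Takes about 3 N; stays where it is left.
- narrow_bolt (a joint): The same for the bolt of the narrow case, which must stay shut.
- shelf_edge (a point): Middle of the lower front edge of the fixed wire shelf over both cases, 205 mm above the bench: 1000 wide, 260 deep (away from the robot), one leg at each corner. Between the post tops (125) and the shelf a level rod can swing in freely.
Mind the look-alikes: they are no part of the job. Leave any blue look-alike of the part that bears narrow_bolt alone.

How it is judged:
By the outcome, as a careful person would: the job done as asked, in the order asked, and still so for the second after the job is handed in, with the robot touching nothing.
It also fails if it takes over 58 s, if anything falls off the work surface, if the arm or the gripper's body presses on something with over 40 N, if the wrist force passes 120 N, or if a joint passes its speed limit or range.

## Working session

There is one attempt and no reset: what is moved stays moved. The work goes in short steps, each a Python script; the robot and the scene stay as the last script left them, time stands still between calls to the robot, and variables do not carry over. Pictures are saved under pics/ and viewed, about 8 in all and at most 12, crops included, and the job is handed in when it is done.

```bash
mkdir -p pics; cat > h.py <<'E'
import numpy as np, cv2
from rig import *
def snap(name,fn,box=None,scale=1):
    im,d=camera(name); c=im if box is None else im[box[1]:box[3],box[0]:box[2]]
    cv2.imwrite('pics/'+fn,cv2.resize(c[...,::-1],None,fx=scale,fy=scale,interpolation=cv2.INTER_CUBIC)); return im,d
def cam(name):
    p=camera_params(name)
    if 'position' in p: return np.array(p['K']),np.array(p['position']),np.array(p['rotation'])
    s=sense(); T=np.array(p['tool_from_camera']); R=np.array(s['tcp_rot'])
    return np.array(p['K']),np.array(s['position'])+R@T[:3,3],R@T[:3,:3]
def onplane(C,uv,z):
    K,p,R=C; uv=np.atleast_2d(uv).astype(float)
    r=(R@np.linalg.inv(K)@np.c_[uv,np.ones(len(uv))].T).T
    return p+r*((z-p[2])/r[:,2:])
def pts(C,d):
    K,p,R=C; v,u=np.mgrid[:d.shape[0],:d.shape[1]]
    r=np.stack([(u-K[0,2])/K[0,0],(v-K[1,2])/K[1,1],np.ones_like(u,float)],-1)*d[...,None]
    return p+r@R.T
E
python3 - <<'E'
from h import *
for n in('top','scene'):
    im,d=snap(n,n+'1.png'); np.savez(n+'1.npz',im=im,d=d); C=cam(n); print(n,C)
print(sense())
E
```

```text
top (array([[512.61160781,   0.        , 279.51806994],
       [  0.        , 512.61160781, 208.65785866],
       [  0.        ,   0.        ,   1.        ]]), array([0.31711376, 0.14968462, 1.69962906]), array([[ 0.00390517, -0.98233102,  0.18711099],
       [-0.99999072, -0.00417616, -0.00105411],
       [ 0.00181689, -0.18710514, -0.98233821]]))
scene (array([[477.93899359,   0.        , 288.72068076],
       [  0.        , 477.93899359, 203.48921648],
       [  0.        ,   0.        ,   1.        ]]), array([ 0.95812058, -0.3793248 ,  1.36475786]), array([[ 0.83897339,  0.48573901, -0.2453187 ],
       [ 0.54408917, -0.74088316,  0.39377547],
       [ 0.00951962, -0.46384239, -0.88586659]]))
{'time_s': 0.1, 'joint_pos': array([-1.17489659,  0.46937117, -0.04859718,  1.53356283,  0.02410277,
        1.14100399, -0.08226462]), 'qd': array([-1.70784104e-06, -1.91481946e-03,  2.98507599e-05, -3.68629054e-03,
       -2.32171609e-04, -1.10366947e-03,  1.03711565e-04]), 'joint_efforts': array([ 1.34834361e-03, -5.11518002e+01, -4.65614232e-02, -2.38389730e+01,
        1.08296215e-02,  4.38093048e-03, -1.08738337e-05]), 'position': array([0.2779822 , 0.61457921, 0.25536426]), 'tcp_rot': array([[-6.67744121e-04, -9.11149036e-01,  4.12076435e-01],
       [-1.62804103e-03,  4.12076971e-01,  9.11147584e-01],
       [-9.99998452e-01, -6.24639027e-05, -1.75854999e-03]]), 'wrist_force': array([-0.09791087,  0.34767036, -0.74858943]), 'ft_torque': array([-0.00877858, -0.07171639, -0.06992975]), 'finger_gap': 0.08524304293536093}
```

View pics/top1.png

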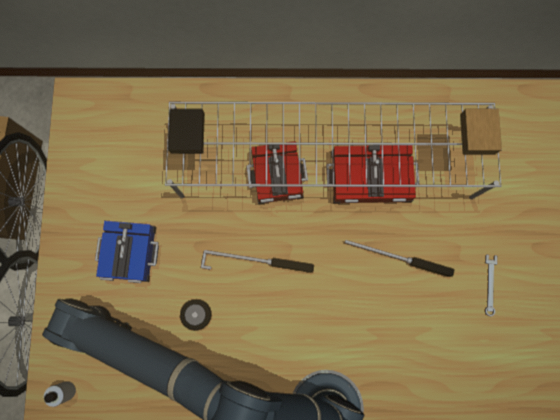

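View pics/scene1.png

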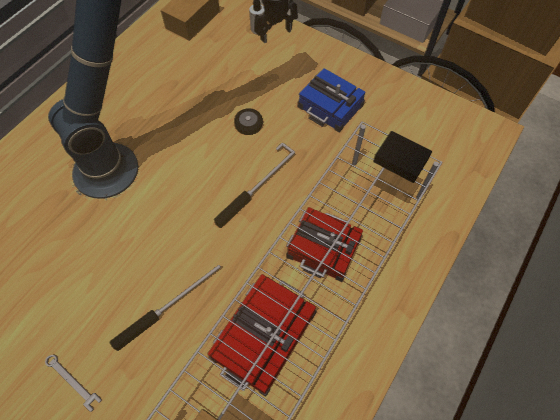

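Top view: the hooked rod has its handle at (292,265) and its hook at (205,260), pointing to +y. The straight rod is at (430,267), the wide red case at (374,173), the narrow red one at (277,173) and the blue look-alike at (125,250). Next I'll measure and confirm in a crop.

```bash
python3 - <<'E'
from h import *
D=np.load('top1.npz'); im,d=D['im'],D['d']; C=cam('top'); P=pts(C,d)
a=cv2.resize(im[85:285,185:435][...,::-1],None,fx=3.2,fy=3,interpolation=cv2.INTER_CUBIC) if 0 else cv2.resize(im[95:285,190:430][...,::-1],None,fx=3,fy=3,interpolation=cv2.INTER_CUBIC)
cv2.imwrite('pics/crop1.png',a)
# handle
sub=np.zeros(im.shape[:2],bool); sub[245:285,268:320]=1
m=(im.max(2)<60)&sub
v,u=np.nonzero(m); W=onplane(C,np.c_[u,v],0.038)[:,:2]
r=cv2.minAreaRect(W.astype(np.float32)); print('handle',r,len(u))
print('handle z',np.percentile(P[m][:,2],[10,50,90]))
for n,(x0,x1) in dict(narrow=(240,315),wide=(322,425)).items():
    s=np.zeros_like(sub); s[140:205,x0:x1]=1
    hm=(im[...,0]>90)&(im[...,1]<50)&s
    v,u=np.nonzero(hm); q=onplane(C,np.c_[u,v],0.075)[:,:2]
    print(n,cv2.minAreaRect(q.astype(np.float32)), 'x',np.percentile(q[:,0],[1,99]),'y',np.percentile(q[:,1],[1,99]))
    p=P[s&(P[...,2]>.1)&(P[...,2]<.14)]; print('z .1-.14:',len(p),p[:12].round(3).tolist())
s=P[(P[...,2]>.19)&(P[...,2]<.23)&(P[...,0]>.4)]; print('shelf',s.min(0),s.max(0))
E
```

```text
handle ((0.44868844747543335, 0.10690388828516006), (0.1326804757118225, 0.02385011687874794), 80.80138397216797) 297
handle z [0.03314156 0.03832251 0.04356209]
narrow ((0.7543486952781677, 0.15863308310508728), (0.17630994319915771, 0.14534570276737213), 7.933597564697266) x [0.66479748 0.83738819] y [0.08165432 0.23587063]
z .1-.14: 38 [[0.836, 0.183, 0.101], [0.836, 0.18, 0.101], [0.833, 0.16, 0.108], [0.832, 0.183, 0.101], [0.83, 0.18, 0.107], [0.832, 0.176, 0.101], [0.832, 0.167, 0.102], [0.831, 0.154, 0.104], [0.832, 0.15, 0.101], [0.829, 0.17, 0.1], [0.829, 0.163, 0.1], [0.829, 0.154, 0.1]]
wide ((0.7508721351623535, -0.16005313396453857), (0.17825189232826233, 0.25611624121665955), 1.3996418714523315) x [0.66274672 0.83849526] y [-0.28613242 -0.03371485]
z .1-.14: 37 [[0.834, -0.149, 0.101], [0.834, -0.159, 0.101], [0.833, -0.165, 0.103], [0.833, -0.171, 0.102], [0.824, -0.175, 0.1], [0.82, -0.142, 0.101], [0.82, -0.145, 0.101], [0.82, -0.152, 0.101], [0.818, -0.17, 0.107], [0.82, -0.174, 0.101], [0.781, -0.163, 0.119], [0.777, -0.156, 0.122]]
shelf [ 0.6685382  -0.51370891  0.19556437] [0.93966918 0.49116124 0.22991159]
```

View pics/crop1.png

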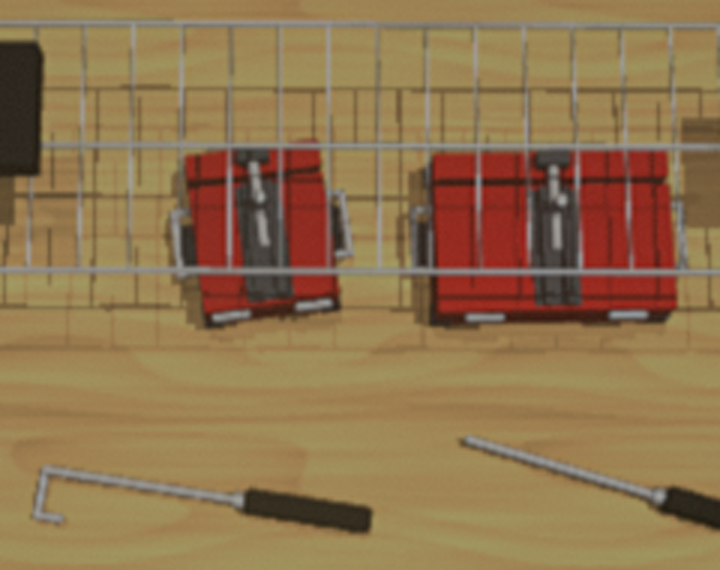

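Confirmed: the hooked rod is the left one, with its J open towards the handle. The wide case is the right red one, its post at crop (561,199), about (0.78,-0.16). Next I'll check the points and IK, then grasp.

```bash
cat >> h.py <<'E'
def att(yaw,sg):   # tool down, jaws across a rod at yaw
    z=sg*np.array([-np.sin(yaw),np.cos(yaw),0]); x=np.array([0,0,-1.]); return np.c_[x,np.cross(z,x),z]
E
python3 - <<'E'
from h import *
C=cam('top')
print('post',onplane(C,[190+560/3,95+199/3],.125),'hook corner',onplane(C,[190+45/3,95+469/3],.024),'hook tip corner',onplane(C,[190+38/3,95+516/3],.024))
y=np.radians(80.8); g=np.array([.4487,.1069])+.02*np.array([np.cos(y),np.sin(y)])
print('grip',g,'expected corner',g+.265*np.array([np.cos(y),np.sin(y)]))
for sg in(1,-1):
    for p,yy in(((*g,.032),y),((*g,.2),y),((.45,-.185,.178),y),((.45,-.185,.178),0.02),((.532,-.185,.124),0.02),((.46,-.185,.124),0.02)):
        q=inverse_kinematics(np.array(p),att(yy,sg)); print(sg,np.round(p,2),None if q is None else np.round(q,2))
E
```

```text
post [[ 0.77175091 -0.16073582  0.125     ]] hook corner [[0.49297822 0.39135887 0.024     ]] hook tip corner [[0.44183459 0.3973647  0.024     ]]
grip [0.45189762 0.12664273] expected corner [0.49426614 0.38823384]
1 [0.45 0.13 0.03] [-0.16  0.49 -0.25  2.18  0.25  0.49  2.38]
1 [0.45 0.13 0.2 ] [-0.25  0.2  -0.13  2.06  0.03  0.88  2.58]
1 [ 0.45 -0.18  0.18] [-0.57  0.44  1.12  2.1  -0.51  0.91 -2.45]
1 [ 0.45 -0.18  0.18] [-0.25  0.29  0.67  2.08 -0.25  0.84  2.16]
1 [ 0.53 -0.18  0.12] [-0.07  0.47  0.43  1.95 -0.27  0.78  2.1 ]
1 [ 0.46 -0.18  0.12] [-0.13  0.38  0.53  2.11 -0.29  0.72  2.18]
-1 [0.45 0.13 0.03] [-0.59  0.49  0.28  2.2  -0.29  0.48 -0.25]
-1 [0.45 0.13 0.2 ] [-0.72  0.2   0.41  2.09 -0.11  0.87 -0.41]
-1 [ 0.45 -0.18  0.18] [-0.44  0.35  0.92  2.09 -0.37  0.86  0.54]
-1 [ 0.45 -0.18  0.18] [-0.5   0.38  1.01  2.09 -0.42  0.88 -0.79]
-1 [ 0.53 -0.18  0.12] [-0.46  0.66  1.03  1.97 -0.72  0.93 -0.61]
-1 [ 0.46 -0.18  0.12] [-0.56  0.64  1.18  2.12 -0.77  0.91 -0.47]
```

```bash
python3 - <<'E'
from h import *
y=np.radians(80.8); A=att(y,-1); g=(.4519,.1266)
movep(np.array([*g,.17]),A)
move_l(np.array([*g,.033]),feed=.12)
command_gripper(0.0,100); s=sense(); print(s['finger_gap'],s['wrist_force'])
move_l(np.array([*g,.178]),feed=.12); s=sense(); print(s['wrist_force'],s['ft_torque'],s['time_s'],s['joint_pos'].round(2))
snap('top','top2.png',(190,95,430,305),3)
E
```

```text
0.02628800093837874 [-0.20535454 -0.01646244  5.70250829]
[ 0.22990606 -0.2941358  -3.02784319] [ 0.04516025 -0.01720985 -0.02238653] 5.2167 [-0.72  0.24  0.41  2.11 -0.13  0.82 -0.39]
```

View pics/top2.png

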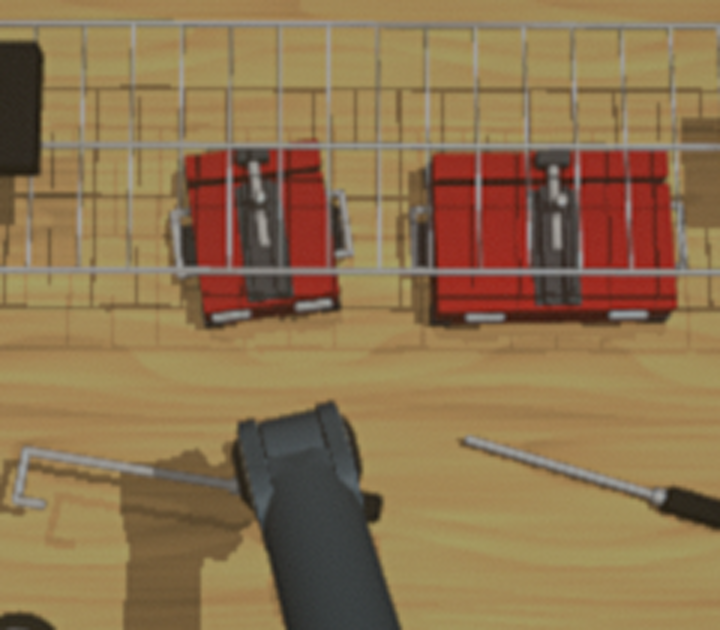

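Rod held level, force about 3 N as expected; hook corner at crop (26,452). Now I'll swing it in at rod height 0.164.

```bash
python3 - <<'E'
from h import *
C=cam('top'); print('corner',onplane(C,[190+26/3,95+452/3],.164), 'exp',np.array([.4519,.1266])+.265*np.array([np.cos(1.41),np.sin(1.41)]))
move_l(np.array([.45,-.185,.178]),att(np.radians(80.8),-1),feed=.15)
for a in(55,28,1.4): move_l(np.array([.45,-.185,.178]),att(np.radians(a),-1),feed=.15)
print(sense()['time_s'],sense()['joint_pos'].round(2))
move_l(np.array([.534,-.186,.178]),feed=.1)
s=sense(); print(s['time_s'],s['position'],s['joint_pos'].round(2),s['wrist_force'],s['ft_torque'])
snap('top','top3.png',(290,95,450,215),5)
im,d=camera('scene'); cv2.imwrite('pics/sc3.png',cv2.resize(im[250:400,180:380][...,::-1],None,fx=4,fy=4,interpolation=cv2.INTER_CUBIC))
E
```

```text
corner [[0.49528167 0.39073909 0.164     ]] exp [0.49432764 0.38818153]
9.3333 [-0.42  0.35  0.9   2.09 -0.36  0.86 -0.86]
10.325 [ 0.53324277 -0.18619387  0.17787205] [-0.36  0.48  0.84  1.92 -0.44  0.94 -0.86] [ 0.01409002  0.21899094 -2.53094957] [-0.02402355  0.02026488  0.0465487 ]
```

View pics/top3.png

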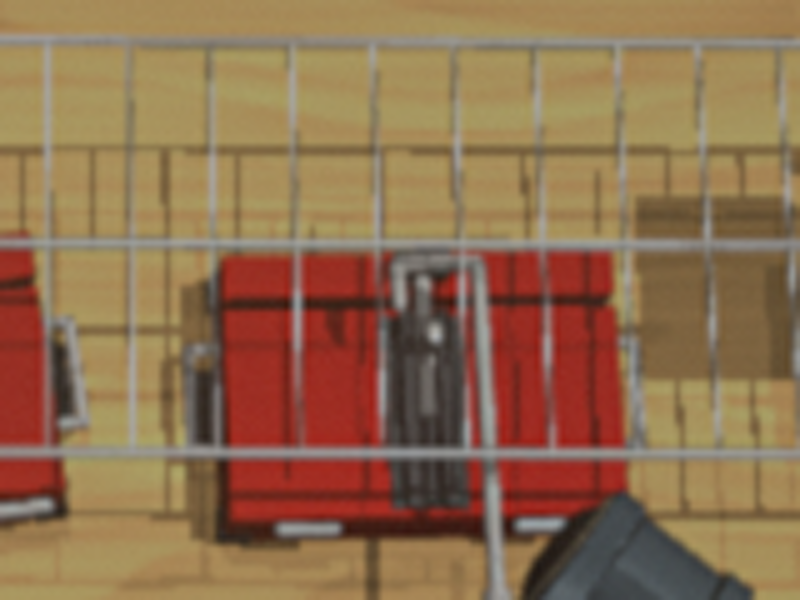

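View pics/sc3.png

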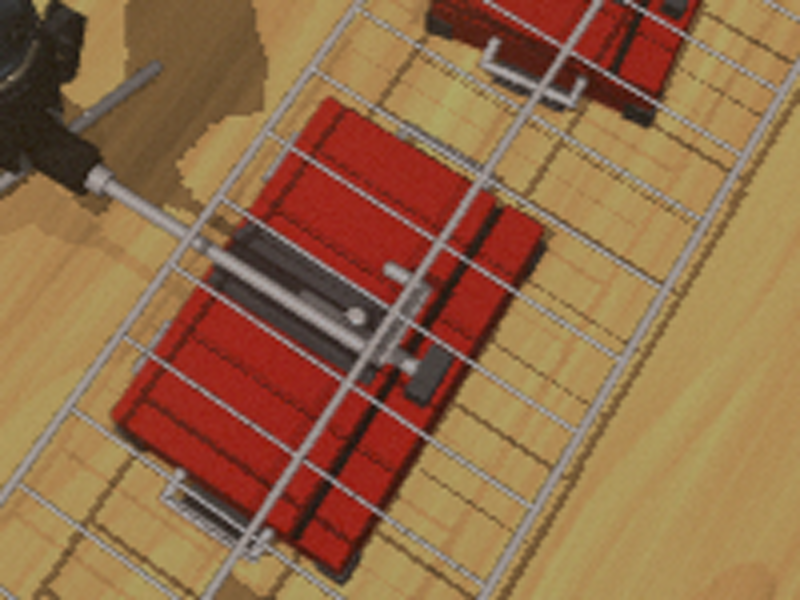

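```bash
python3 - <<'E'
from h import *
C=cam('top');f=lambda u,v:[290+u/5,95+v/5]
print('post top',onplane(C,f(435,330),.125),'scene',onplane(cam('scene'),[180+355/4,250+316/4],.125))
for n,uv in dict(corner=(474,264),left=(402,264),bar=(491,450),tip=(400,305)).items(): print(n,onplane(C,f(*uv),.166))
S=cam('scene'); g=lambda u,v:[180+u/4,250+v/4]
for n,uv in dict(cornerright=(378,352),left=(425,292),tip=(390,268),bar0=(100,180)).items(): print('scene',n,onplane(S,g(*uv),.166))
E
```

```text
post top [[ 0.77285571 -0.16183242  0.125     ]] scene [[ 0.77018293 -0.1622863   0.125     ]]
corner [[ 0.80374598 -0.17939561  0.166     ]]
left [[ 0.80354482 -0.13449237  0.166     ]]
bar [[ 0.68467871 -0.18573728  0.166     ]]
tip [[ 0.77699663 -0.132472    0.166     ]]
scene cornerright [[ 0.80062485 -0.17997506  0.166     ]]
scene left [[ 0.80473808 -0.13320633  0.166     ]]
scene tip [[ 0.77804912 -0.1326051   0.166     ]]
scene bar0 [[ 0.59066741 -0.18703817  0.166     ]]
```

Two views agree: post at (0.771,-0.162), mouth middle at y=-0.157, cross piece inner face about 20 mm behind the post. I'll shift 5 mm right, lower and draw.

```bash
python3 - <<'E'
from h import *
p=sense()['position']; A=sense()['tcp_rot']
move_l(np.array([.5335,-.191,.178]),feed=.05)
print('low',move_l(np.array([.5335,-.191,.125]),feed=.06,until_force=8),sense()['position'],sense()['wrist_force'])
d=-np.array([np.cos(.024),np.sin(.024),0])
for L in (.03,.09):
    r=move_l(np.array([.5335,-.191,.125])+L*d,feed=.04,until_force=12); s=sense(); print(r,s['position'],s['wrist_force'],s['ft_torque'],s['time_s'])
    if r: break
snap('top','top4.png',(290,95,450,215),5)
E
```

```text
low False [ 0.53378005 -0.19120387  0.12532348] [ 0.69898231 -0.38694674 -1.93424712]
False [ 0.50344069 -0.19179505  0.12500084] [ 1.07590157 -0.07990847 -2.78114864] [ 0.04831737 -0.09984433  0.00362923] 12.6083
True [ 0.45681548 -0.19277576  0.12554406] [ 2.00834818 -0.18107589 -2.41744197] [ 0.06595992 -0.53019481 -0.07226871] 13.7333
```

View pics/top4.png

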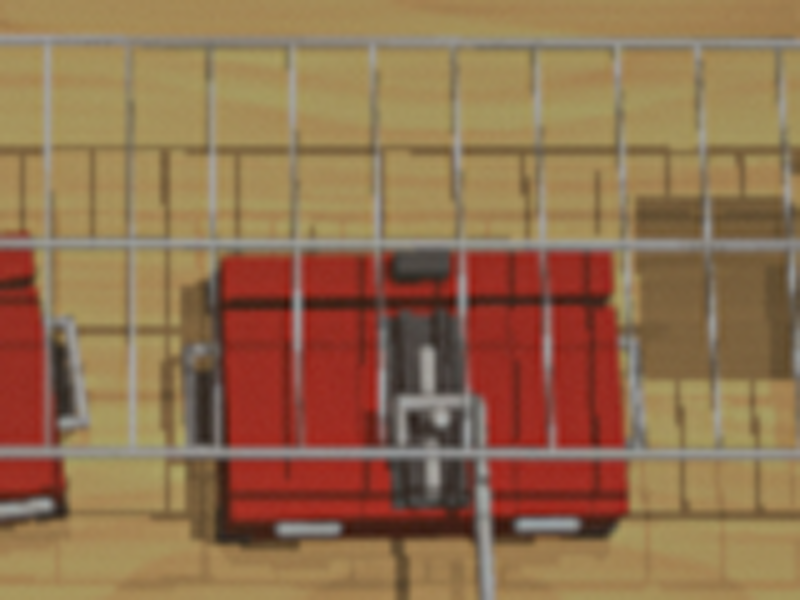

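The post sits in the hook at crop (440,415), moved back from (435,330). I'll pull a little harder to confirm it is at the stop.

```bash
python3 - <<'E'
from h import *
p=np.array(sense()['position'])
r=move_l(p+np.array([-.012,-.0003,0]),feed=.03,until_force=22); s=sense(); print(r,s['position']-p,s['wrist_force'],s['time_s'])
print('post',onplane(cam('top'),[290+440/5,95+415/5],.125))
# unload forward, then lift
move_l(np.array([s['position'][0]+.012,s['position'][1],.1255]),feed=.05); s=sense(); print(s['position'],s['wrist_force'])
move_l(np.array([s['position'][0],s['position'][1],.178]),feed=.08); s=sense(); print(s['position'],s['wrist_force'],s['ft_torque'],s['time_s'])
im,d=snap('top','top5.png',(290,95,450,215),5)
E
```

```text
True [-0.00020214 -0.00022207  0.00172512] [ 2.26969796  0.06445838 -0.94688893] 14.1333
post [[ 0.71711621 -0.16323122  0.125     ]]
[ 0.46833356 -0.19282915  0.12503345] [-0.48758514  0.79837723 -2.67276124]
[ 0.46811308 -0.1924934   0.17782928] [-0.88962888  0.73795803 -1.78601348] [0.03591906 0.04176204 0.01312098] 15.3333
```

View pics/top5.png

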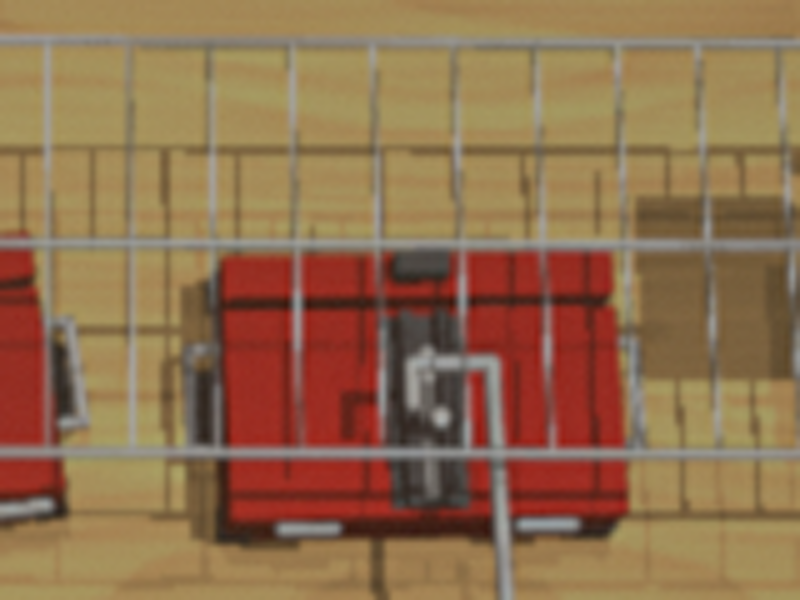

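The stop is firm: 22 N gave only 0.2 mm more, and the post's travel measures 55 mm. The post stayed at (440,417) once released. Now I'll take the rod back out and lay it in its old free spot.

```bash
python3 - <<'E'
from h import *
move_l(np.array([.45,-.188,.178]),feed=.1)
for a in(28,55,80.8): move_l(np.array([.45,-.188,.178]),att(np.radians(a),-1),feed=.15)
move_l(np.array([.452,.127,.178]),feed=.15)
s=sense();print(s['time_s'],s['joint_pos'].round(2))
im,d=camera('scene'); P=pts(cam('scene'),d)
cv2.imwrite('pics/sc6.png',cv2.resize(im[100:250,180:330][...,::-1],None,fx=4,fy=4,interpolation=cv2.INTER_CUBIC))
move_l(np.array([.452,.127,.05]),feed=.12)
r=move_l(np.array([.452,.127,.031]),feed=.02,until_force=3); s=sense();print(r,s['position'],s['wrist_force'],s['ft_torque'],s['time_s'])
camT,_=snap('scene','sc7.png',(180,100,330,250),4)
E
```

```text
19.8167 [-0.72  0.24  0.41  2.11 -0.13  0.82 -0.39]
True [0.45188292 0.12692094 0.03388712] [ 0.16960666 -0.59649415  4.03242581] [ 0.26887655  0.01147296 -0.01319914] 21.8417
```

View pics/sc7.png

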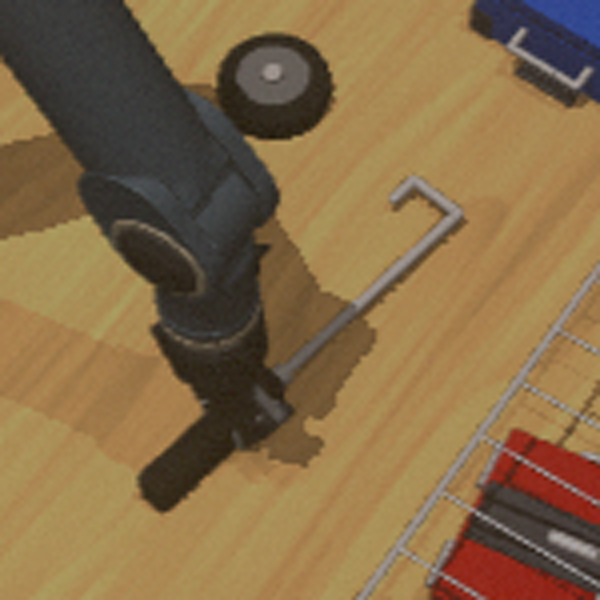

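The rod lies on the bench within 1 mm, hook at (430,200) level. I'll ease it down the rest, open and withdraw.

```bash
python3 - <<'E'
from h import *
move_l(np.array([.452,.127,.0332]),feed=.01,until_force=10); print(sense()['wrist_force'])
command_gripper(.05); command_gripper(.085); print(sense()['finger_gap'])
move_l(np.array([.452,.127,.2]),feed=.1)
q=sense()['joint_pos'].copy(); q[0]-=.75; move_joints(q)
sleep(.5); s=sense(); print(s['time_s'],s['position'],s['wrist_force'])
snap('top','top8.png',(190,95,430,305),3)
E
```

```text
[-2.48336158 -1.38579383  9.36265175]
0.08482505554513164
26.5583 [0.24415996 0.40064065 0.19950835] [ 0.93701919  0.64635522 -0.05048583]
```

View pics/top8.png

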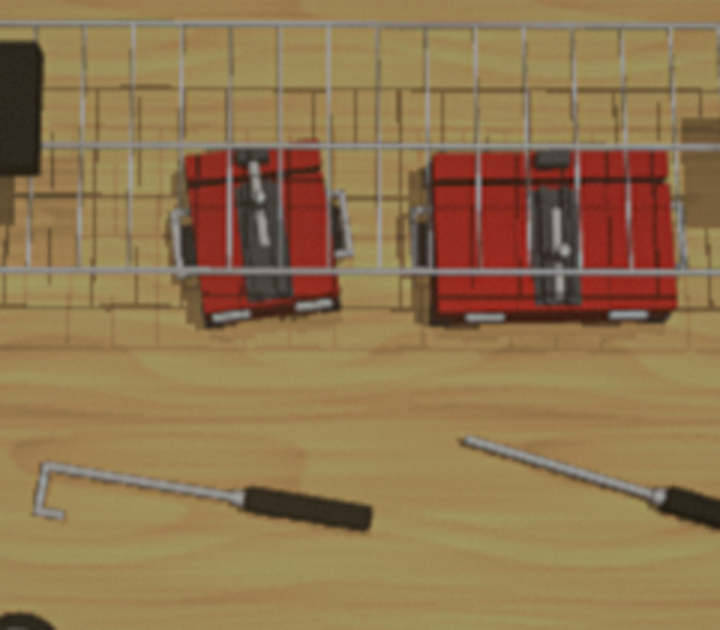

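The hooked rod lies flat and released at (205,500). The wide bolt is drawn, its post at (564,250), and the narrow one is unchanged.

```bash
python3 -c "
from rig import *
print(finish_job())"
```

```text
the job is handed in; nothing more can be done
None
```

I drew the wider case's bolt fully back with the hooked rod, then laid the rod flat in its old place on the bench and let go. The job was handed in at about 26.6 s.

- **Bolt drawn:** the camera shows the post about 55 mm nearer the robot, from x ≈ 0.772 to 0.717. A second pull, stopped at a 22 N force change, moved the rod only 0.2 mm further, so I take it to be at its stop. After the hook was unloaded and lifted, the post had not moved.
- **Rod laid down:** it touched the bench within about 1 mm of the height I picked it up from. I pressed it lightly (about 9 N) before opening the gripper.
- **Other things:** in the last top view the narrow bolt and the straight rod look unchanged. I did not look at the blue case in that last crop, but the arm did not work near it. The robot was clear of everything when I handed in.

No check failed or disagreed.

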